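Free a clamp strap with the spring-bar fork

ROBOT

A 6-joint arm with a two-finger parallel gripper is mounted at the origin on a cart in front of the work surface, level with it; the furniture and walls round the work are solid. World frame = base frame: x ahead of the robot, y to its left, z up, the work surface at z = 0. Lengths are in m, angles in degrees, forces in N, time in s.
With the tool pointing down it reaches from about 0.4 to 0.825 m from the base axis. Payload 7 kg.
Tool frame: the origin (TCP) lies at the very end of the fingers, on their centre line; the grasp point (between the pads) lies 19 mm behind it; z points along the fingers, y is the direction in which the jaws open and shut (so a half turn about z gives the same grasp; the last joint's range is limited). The gripper opens to 88 mm and grips with 3 to 60 N. Pads are 19 mm wide; open, the fingers measure 130 mm over their backs; the gripper's body (78 mm by 193 mm) begins 47 mm behind the grasp point.
Start: joints at [-59.525, 20.546, 0.682, 0, -70.136, -16.507], TCP at [0.163, -0.655, 0.204] pointing down, gripper open.
Joint ranges: [-176.03, 176.03], [-82.01, 121.73], [-58.28, 71.71], [-173.87, 95.51], [-174.79, -0.11], [-173.66, 173.66]. Speed limits (degrees/s): [136.94, 136.94, 172.46, 180, 180, 180].

INTERFACE

Orientations are given as [roll, pitch, yaw] about the fixed x, y, z axes, in that order (R = Rz(yaw) Ry(pitch) Rx(roll)).
In Python, from plant import ctrl gives the robot as it stands.
- The arm moves only by the tool move_arm, never from a script. Its argument "increments" is a list of rows, each a list of 2 entries, a list of its own where there are three numbers: the shift along the world's x, y, z in mm, then the turn about the world's z in rad. A call has exactly 8 rows; each row shifts and turns the pose as measured when the row begins; what a row does not reach is not made up. A row lasts 1/10 s, in which the tool goes at most 50 mm and 8.59 degrees, less where a joint would pass 70% of its speed; a pose out of reach is approached as far as the arm can. A call with a gripper value outside its range is refused whole. "jaw" is the gripper command: -1 is shut, 1 is fully open, values between are in proportion, set as the call begins (left out, the last holds). The fingers move at their own pace and stop on an object; the grip force is fixed at half the most. Time passes only in rows, so rows that do not move let the fingers close, or fill a call up. It gives the time, the measured TCP pose, the force and the opening at its end, in the units of the state.
- ctrl.get_obs(): the state, without advancing time (a new reading comes with each control period).
- ctrl.snapshot(name): name is "scene" or "top" or "wrist"; returns a dict with "color" (480x640x3 uint8, red, green, blue), "fx", "fy", "cx", "cy" (pixels), "R" (3x3) and "t" (3): a world point X has camera coordinates R X + t. Camera axes: x right, y down, z forward; pixel columns grow to the right and rows downward; lengths in m; the calibration is good to about 2 mm. A picture is of the moment at which its call begins. There is no depth.
- ctrl.close_job(): hands the job in, once; it reports no verdict.
The state is a dict: "clock": time; "joint_pos": joint angles; "qvel": joint speeds; "tau": joint torques, N m; "tool_pos": TCP position; "orientation": TCP orientation; "force": force on the tool from outside, world axes, zero at the start; "moment": the same for the moment, N m; "opening": finger opening in m.
Only numpy, scipy, OpenCV 4.12 (cv2) and the standard library are available. Lean on these libraries where they do the work, as an engineer would, in place of code of your own. Each camera call takes 0.05 s, during which the arm holds its last target.

TASK

Release the steel strap over the glass column in the bench clamp: take the forked tool from its stand, set its tines over the spring bar and push the collar away from the strap, gently, until the strap swings up free. Feel for the collar (its place on the bar is not known exactly), never ram it against its stop, touch the clamp only with the tool and leave everything else alone. Then put the tool back in its stand, upright and fully seated.

Things in the scene. Friction and masses are not known exactly. Their poses are not given: they have to be found in the camera images.
- clamp: Fixed metal bench clamp, base 162 x 64 x 8 mm. Origin: on the bench under the strap's end; +z up; +x along the spring bar, the way the collar must be pushed, away from the strap. Along x: strap hinge at -66 mm, glass column (fixed) under the strap at -33, strap end (knuckle with bore) -12 to 0, front lug plate 3 to 8 (26 wide, top z 46). The tool must never press on it with over 14 N.
- bar_gap (a point): Point of the clamp, axes as the clamp's, on the axis of the spring bar (6 mm round rod, level, 34 mm above the bench), 14.5 mm along x from the clamp's origin: bare bar, where the fork fits between lug and collar. The collar is a disc on the bar, 22 mm across, 4 mm thick; its near face rests anywhere 10.5 to 26.5 mm from this point along +x, different each time and not measured.
- spring_barrel (a point): Point of the clamp: middle of the near end face of the barrel (18 mm across, 18 long) that holds the spring, on the bar's axis. The bar's tip locks the strap by reaching 6 mm into its bore. Collar and bar move together: 6 mm of push frees the strap, a hard stop comes at 8 mm. The spring pushes back with 3 N at the start, 8.4 N at 6 mm, 10.2 N at 8 mm; let go, the bar springs back.
- fork_handle (a point): Handle centre of the loose forked tool (89 mm long, about 70 g) standing upright in its stand; z up along the handle, y across the tines, x normal to the blade (same either way round). Handle 14 x 14 mm in x and y, from 26 mm below to 26 mm above this point; below it a guard plate 20 x 26 x 4 mm, underside 30 mm below this point, with the blade under it.
- fork_tines (a point): Point of the forked tool midway between the ends of its two tines, 60 mm below the handle's centre, axes the same. The blade is 5 mm thick (x) and 22 mm wide (y), 30 mm from guard to ends; the slot between the tines is 10 mm wide (y), 16 mm deep, open at the end, so it drops over the bar with 2 mm play each side.
- tool_stand: Fixed plastic stand, 60 x 60 mm foot, 44 x 33 mm block (y, x), top 36 mm above the bench. Origin: on the bench, under its centre; z up. A slot from the top, 26 mm along y and 9 mm along x, takes the tool's blade with 2 mm play on each side; the tool's guard plate then rests on the top and the handle's centre stands 66 mm above the bench.
- strap (a joint): Hinge of the strap (66 mm long, 18 mm wide steel), rad: 0 shut and locked; as soon as the bar's tip is out of the bore it is sprung up by itself to about 0.42, its end rising to about 66 mm above the bench, and it stays there.
- pcr_rack_mid (a point): Bystander: flat pink tube rack 83 x 125 x 25 mm; a point in its middle, 12 mm above its underside.
- beaker_mid (a point): Bystander: clear beaker, 55 mm across, 66 mm high; its centre.
- marker_mid (a point): Bystander: black-capped marker lying on the bench, 137 mm long, 12 mm thick; its centre.
Mind the look-alikes: they are no part of the job. What is shaped like the part that bears fork_handle but orange or purple is not meant.

How it is judged:
By the outcome, as a careful person would: the job done as asked, in the order asked, and still so for the second after the job is handed in, with the robot touching nothing.
It also fails if it takes over 64 s, if anything falls off the work surface, if the arm or the gripper's body presses on something with over 40 N, if the wrist force passes 120 N, or if a joint passes its speed limit or range.

## Working session

There is one attempt and no reset: what is moved stays moved. The work goes in short steps, Python scripts to look and compute and a tool call to move; the robot and the scene stay as the last step left them, time stands still between calls to the robot, and variables do not carry over. Pictures are saved under pics/ and viewed, and the job is handed in when it is done.

Besides the shell and the picture viewer there is one more tool, called after ">>>" by a JSON object that holds its "fn" and its "kwargs". move_arm: Moves the arm, as the interface text tells. Its arguments: {"type":"object","properties":{"increments":{"type":"array","items":{"type":"array"}},"jaw":{"type":"number"}},"required":["increments"]}

```bash
mkdir -p pics; ls
python3 - <<'E'
from plant import ctrl
import cv2,pickle
d={}
for n in ("scene","top"):
    s=ctrl.snapshot(n); d[n]=s
    cv2.imwrite(f"pics/{n}0.png",s["color"][:,:,::-1])
    print(n,s["fx"],s["cx"],s["cy"],s["R"],s["t"])
pickle.dump(d,open("s0.pkl","wb"))
o=ctrl.get_obs();print(o)
E
```

```text
pics
scene 583.4708526451822 316.9294447771816 241.96176156514906 [[ 0.70738208 -0.70679751  0.00691902]
 [-0.31058116 -0.31960144 -0.89520627]
 [ 0.63494089  0.63110396 -0.44559832]] [-0.37442681  0.26611793  0.66867481]
top 590.8891371476525 320.52836604037327 233.02969210975743 [[ 0.02521046 -0.99956259  0.01546171]
 [-0.98567296 -0.02743443 -0.16642164]
 [ 0.16677302 -0.01104463 -0.98593345]] [-1.00015686e-03  5.79167294e-01  1.14922748e+00]
{'clock': 0.1, 'joint_pos': array([-5.95248404e+01,  2.05862616e+01,  6.38237609e-01, -1.84476237e-02,
       -7.01357085e+01, -1.65069408e+01]), 'qvel': array([ 0.18134051, -0.09469974,  0.08097967,  0.12758882, -0.04034299,
        0.02155314]), 'tau': array([-1.53682882e-03, -5.84163272e+01,  2.93750292e+01,  7.01561943e+00,
        1.01569746e-02, -5.12647239e-05]), 'tool_pos': array([ 0.16279119, -0.6545804 ,  0.20312027]), 'orientation': array([ 1.79914791e+02, -7.16518565e-03, -1.66038057e+02]), 'force': array([-0.29202531, -0.45015711,  0.45608613]), 'moment': array([-0.03485108, -0.00812196,  0.03159079]), 'opening': 0.0876919350766731}
```

View pics/scene0.png

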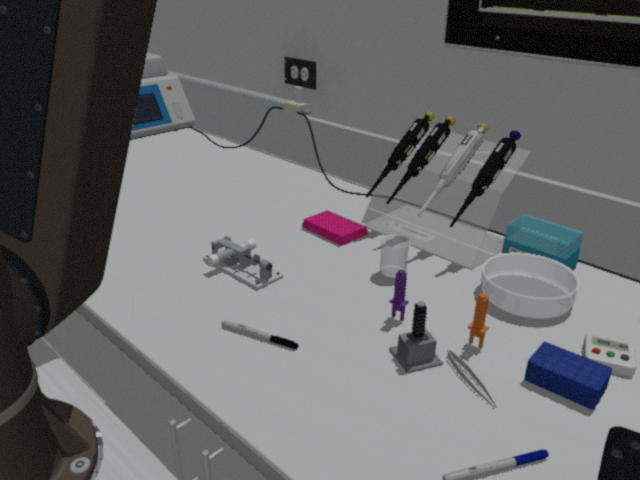

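View pics/top0.png

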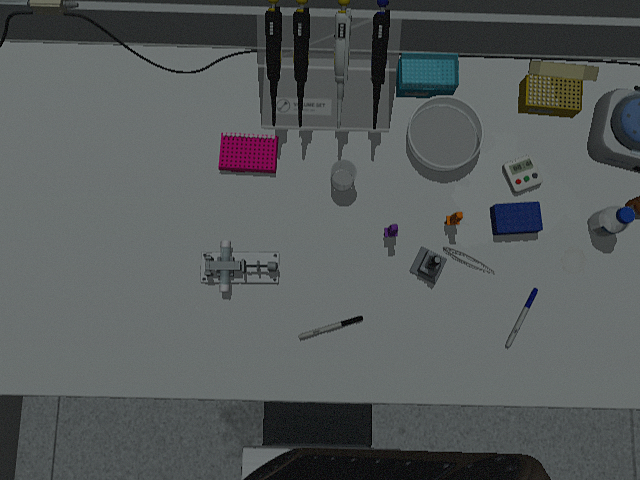

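The top view shows the clamp at about (240,267), with the strap on the left and the barrel on the right. The stand with the black tool is at (429,264), and the look-alikes are at (391,230) and (455,219). I'll zoom in on these.

```bash
cat > h.py <<'E'
import numpy as np,cv2
def ray(s,u,v):
    d=np.array([(u-s["cx"])/s["fx"],(v-s["cy"])/s["fy"],1.]); R=np.array(s["R"]);t=np.array(s["t"])
    return -R.T@t, R.T@d
def onz(s,u,v,z):
    c,d=ray(s,u,v); return c+d*(z-c[2])/d[2]
def proj(s,X):
    p=np.array(s["R"])@np.array(X)+np.array(s["t"]); return np.array([s["fx"]*p[0]/p[2]+s["cx"],s["fy"]*p[1]/p[2]+s["cy"]])
def tri(l):
    A=np.zeros((3,3));b=np.zeros(3)
    for s,u,v in l:
        c,d=ray(s,u,v);d=d/np.linalg.norm(d);P=np.eye(3)-np.outer(d,d);A+=P;b+=P@c
    return np.linalg.solve(A,b)
def crop(s,u0,v0,w,h,k,name):
    im=s["color"][v0:v0+h,u0:u0+w,::-1]
    im=cv2.convertScaleAbs(im,alpha=1.6)
    cv2.imwrite(name,cv2.resize(im,None,fx=k,fy=k,interpolation=cv2.INTER_CUBIC))
E
python3 - <<'E'
import pickle;from h import *
d=pickle.load(open("s0.pkl","rb"))
crop(d["top"],190,230,100,75,8,"pics/tc.png")
crop(d["top"],370,200,100,75,8,"pics/ts.png")
for n,p in dict(clamp=(240,267),stand=(429,264),rack=(249,155),beaker=(343,178),marker=(331,328)).items(): print(n,onz(d["top"],*p,0.02).round(3))
print(onz(d["top"],203,268,.008),onz(d["top"],279,267,.008))
E
```

```text
clamp [0.509 0.177 0.02 ]
stand [ 0.525 -0.211  0.02 ]
rack [0.747 0.17  0.02 ]
beaker [ 0.703 -0.03   0.02 ]
marker [ 0.39  -0.012  0.02 ]
[0.5057077  0.25521215 0.008     ] [0.51201457 0.09821439 0.008     ]
```

View pics/tc.png

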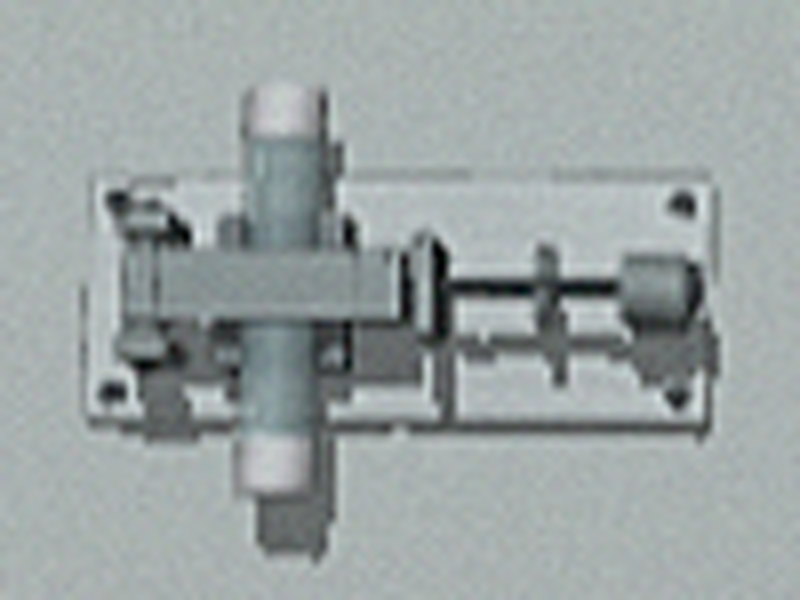

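View pics/ts.png

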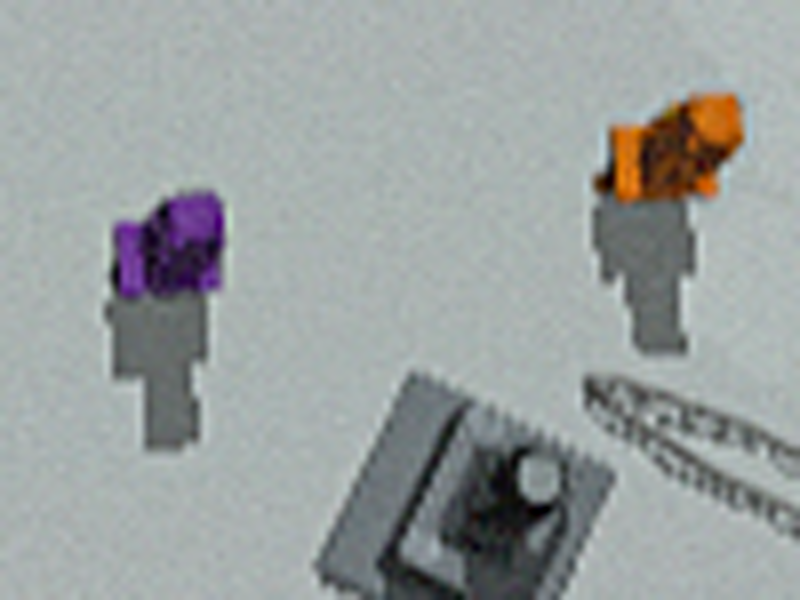

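>>> {"fn": "move_arm", "kwargs": {"increments": [[[30, 37, 8], 0], [[30, 37, 8], 0], [[30, 37, 8], 0], [[30, 37, 8], 0], [[30, 37, 8], 0], [[30, 37, 8], 0], [[30, 37, 8], 0], [[30, 37, 0], 0]], "jaw": 0.0}}

```text
clock: 0.9
tool_pos: [0.4038, -0.3491, 0.2552]
orientation: [179.4, -0.2, -166.6]
force: [0.1, -0.3, -0.2]
opening: 0.0444
```

Run:
```python
from plant import ctrl
import pickle;from h import *
s=ctrl.snapshot("wrist");pickle.dump(s,open("w1.pkl","wb"))
cv2.imwrite("pics/w1.png",cv2.convertScaleAbs(s["color"][:,:,::-1],alpha=1.4))
o=ctrl.get_obs();print(o["tool_pos"],o["orientation"],-s["R"].T@s["t"],s["R"][2],s["fx"])
```

```text
[ 0.40740895 -0.34474245  0.25459448] [ 1.79358879e+02 -1.08569514e-01 -1.66465983e+02] [ 0.3410382  -0.36633576  0.43600124] [ 0.23205898  0.06382625 -0.9706054 ] 352.8399111166603
```

View pics/w1.png

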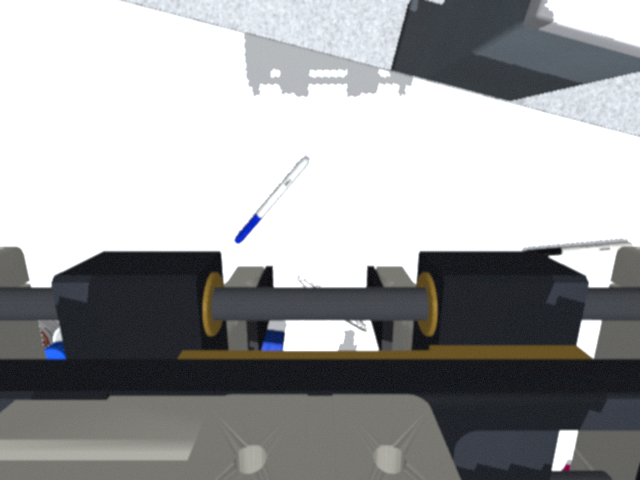

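Run:
```python
import pickle;from h import *
s=pickle.load(open("w1.pkl","rb"))
for p in((320,200),(345,340),(320,240)): print(p,onz(s,*p,.05))
d=pickle.load(open("s0.pkl","rb"))
# stand base corners, top block
crop(d["top"],400,240,60,45,13,"pics/ts2.png")
crop(d["scene"],380,295,70,80,8,"pics/ss2.png")
```

```text
(320, 200) [ 0.39704936 -0.34903824  0.05      ]
(345, 340) [ 0.55737922 -0.27961489  0.05      ]
(320, 240) [ 0.44145164 -0.33849264  0.05      ]
```

View pics/ts2.png

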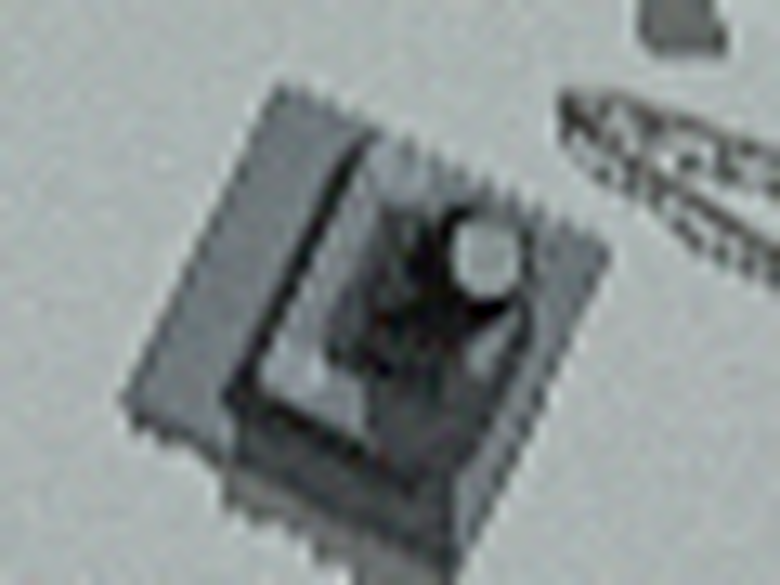

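View pics/ss2.png

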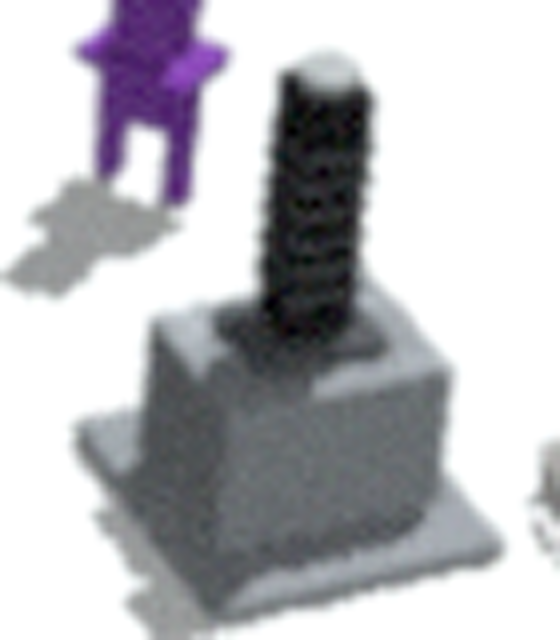

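>>> {"fn": "move_arm", "kwargs": {"increments": [[[20, 22, 0], -0.11], [[20, 22, 0], -0.11], [[20, 22, 0], -0.11], [[20, 22, 0], -0.11], [[20, 22, 0], -0.11], [[17, 20, 0], -0.11], [[0, 0, 0], -0.02], [[0, 0, 0], 0]]}}

```text
clock: 1.75
tool_pos: [0.529, -0.2044, 0.2521]
orientation: [179.3, -0.4, 153.4]
force: [-0.0, -0.4, -0.1]
opening: 0.0439
```

Run:
```python
from plant import ctrl
import pickle;from h import *
s=ctrl.snapshot("wrist");pickle.dump(s,open("w2.pkl","wb"))
cv2.imwrite("pics/w2.png",s["color"][:,:,::-1])
o=ctrl.get_obs();print(o["tool_pos"],o["orientation"],-s["R"].T@s["t"])
```

```text
[ 0.5288941  -0.20458404  0.25202868] [179.33218309  -0.35547391 153.44194055] [ 0.47040609 -0.17809686  0.43306536]
```

View pics/w2.png

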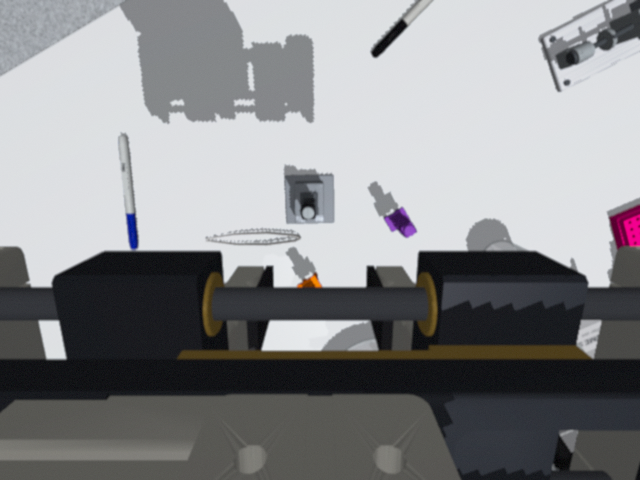

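Run:
```python
import pickle;from h import *
s=pickle.load(open("w2.pkl","rb"))
crop(s,275,155,75,75,8,"pics/w2c.png")
```

```text
(no output)
```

View pics/w2c.png

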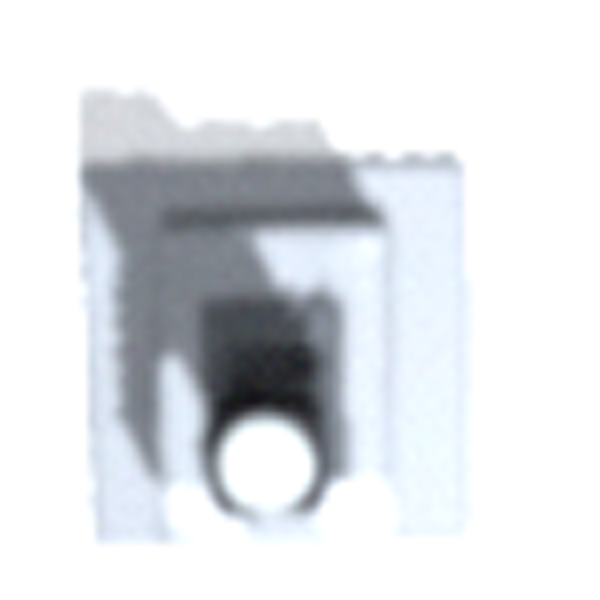

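Run:
```python
import pickle;from h import *
s=pickle.load(open("w2.pkl","rb"));d=pickle.load(open("s0.pkl","rb"))
f=lambda x,y:(275+x/8-.44,155+y/8-.44)
print("top",onz(s,*f(266,462),.092))
print("topcam",onz(d["top"],400+488/13-.46,240+262/13-.46,.092))
sc=(380+328/8-.44,295+70/8-.44)
print("tri",tri([(s,*f(266,462)),(d["top"],400+488/13-.46,240+262/13-.46),(d["scene"],*sc)]))
P=[onz(s,*f(*p),.006) for p in((82,162),(462,157),(465,540),(97,540))]
print(np.round(P,4),np.mean(P,0))
a=lambda i,j:np.degrees(np.arctan2(*(P[j]-P[i])[1::-1]))%90
print([a(0,1),a(3,2),a(0,3),a(1,2)],[np.linalg.norm(P[i]-P[j]) for i,j in((0,1),(3,2),(0,3),(1,2))])
b=[onz(s,*f(*p),.036) for p in((165,222),(385,222))]
print(b,a)
d0=b[1]-b[0];print(np.degrees(np.arctan2(d0[1],d0[0])),np.linalg.norm(d0))
```

```text
top [ 0.52331527 -0.21347355  0.092     ]
topcam [ 0.52539994 -0.21296072  0.092     ]
tri [ 0.52384986 -0.21260253  0.0945107 ]
[[ 0.4837 -0.2262  0.006 ]
 [ 0.5086 -0.1751  0.006 ]
 [ 0.5614 -0.2005  0.006 ]
 [ 0.5358 -0.2513  0.006 ]] [ 0.52236922 -0.2132693   0.006     ]
[np.float64(64.09036478023313), np.float64(63.262211597415046), np.float64(64.34086741836302), np.float64(64.33953476658336)] [np.float64(0.056874249410424925), np.float64(0.05688242185777471), np.float64(0.057815437134883164), np.float64(0.0586375889292996)]
[array([ 0.49530792, -0.21638996,  0.036     ]), array([ 0.50911872, -0.18889305,  0.036     ])] <function <lambda> at 0x7fbd42363d80>
63.33110390776662 0.030770417853593583
```

>>> {"fn": "move_arm", "kwargs": {"increments": [[[-2.7, -4.3, -10], 0.01], [[-2.7, -4.3, -20], 0], [[0, 0, -30], 0], [[0, 0, -30], 0], [[0, 0, -30], 0], [[0, 0, -20], 0], [[0, 0, -10], 0], [[0, 0, 0], 0]]}}

```text
clock: 2.6
tool_pos: [0.5157, -0.2203, 0.0942]
orientation: [179.3, -0.4, 154.2]
force: [-0.4, 0.5, 0.5]
opening: 0.044
```

>>> {"fn": "move_arm", "kwargs": {"increments": [[[7, 6.5, 0], 0], [[0, 0, 0], 0], [[0, 0, 0], 0], [[0, 0, 0], 0], [[0, 0, 0], 0], [[0, 0, 0], 0], [[0, 0, 0], 0], [[0, 0, 0], 0]]}}

```text
clock: 3.4
tool_pos: [0.5259, -0.2142, 0.0988]
orientation: [179.2, 0.1, 154.3]
force: [0.2, -0.3, 0.5]
opening: 0.0441
```

>>> {"fn": "move_arm", "kwargs": {"increments": [[[-2, 0, -10], 0], [[0, 0, -10], 0], [[0, 0, -10], 0], [[0, 0, -10], 0], [[0, 0, -5], 0], [[0, 0, 0], 0], [[0, 0, 0], 0], [[0, 0, 0], 0]]}}

```text
clock: 4.2
tool_pos: [0.5224, -0.2142, 0.0481]
orientation: [179.3, -0.1, 154.3]
force: [0.0, 0.4, 0.6]
opening: 0.0439
```

Run:
```python
from plant import ctrl
import pickle;from h import *
s=ctrl.snapshot("wrist")
o=ctrl.get_obs();print(o["clock"],o["tool_pos"],o["orientation"],o["qvel"])
crop(s,220,180,200,130,4,"pics/w3.png")
s=ctrl.snapshot("scene");crop(s,370,240,110,140,4,"pics/s3.png")
o=ctrl.get_obs();print(o["clock"],o["tool_pos"],o["orientation"],o["qvel"])
```

```text
4.25 [ 0.52245475 -0.21414955  0.0481829 ] [ 1.79257515e+02 -9.87087905e-02  1.54281044e+02] [ 0.01104327 -0.23725722  0.11700178 -0.00999709  0.05447247  0.07715924]
4.3 [ 0.52252859 -0.21414832  0.04830617] [ 1.79251759e+02 -8.36981351e-02  1.54280718e+02] [-0.06624822 -0.1795238   0.04294019 -0.01992357  0.07676748 -0.06515536]
```

View pics/w3.png

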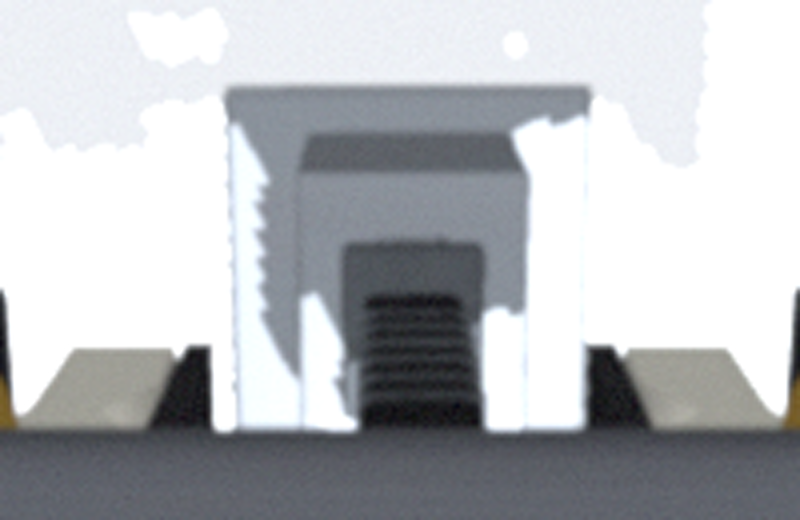

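View pics/s3.png

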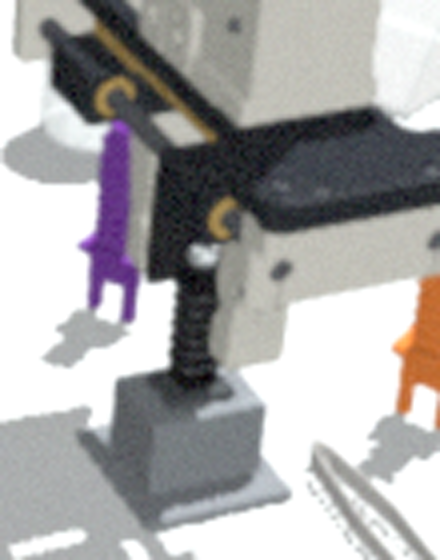

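>>> {"fn": "move_arm", "kwargs": {"increments": [[[0.9, 1.8, -3], 0], [[0, 0, 0], 0], [[0, 0, 0], 0], [[0, 0, 0], 0], [[0, 0, 0], 0], [[0, 0, 0], 0], [[0, 0, 0], 0], [[0, 0, 0], 0]]}}

```text
clock: 5.1
tool_pos: [0.5243, -0.2122, 0.0462]
orientation: [179.2, 0.0, 154.3]
force: [0.4, 0.5, 0.3]
opening: 0.0437
```

>>> {"fn": "move_arm", "kwargs": {"increments": [[[0, 0, 0], 0], [[0, 0, 0], 0], [[0, 0, 0], 0], [[0, 0, 0], 0], [[0, 0, 0], 0], [[0, 0, 0], 0], [[0, 0, 0], 0], [[0, 0, 0], 0]], "jaw": -1}}

```text
clock: 5.9
tool_pos: [0.5242, -0.2123, 0.0463]
orientation: [179.2, 0.0, 154.3]
force: [-0.2, 0.1, -0.6]
opening: 0.0139
```

Run:
```python
from plant import ctrl
import pickle;from h import *
s=ctrl.snapshot("wrist");pickle.dump(s,open("w4.pkl","wb"))
o=ctrl.get_obs();print(o["clock"],o["tool_pos"],o["orientation"],o["force"],o["opening"])
crop(s,220,160,200,150,4,"pics/w4.png")
```

```text
5.95 [ 0.52423798 -0.21230358  0.04626914] [1.79211309e+02 3.58778252e-02 1.54289726e+02] [ 0.20182074 -0.27834214  0.02574894] 0.01394491288766263
```

View pics/w4.png

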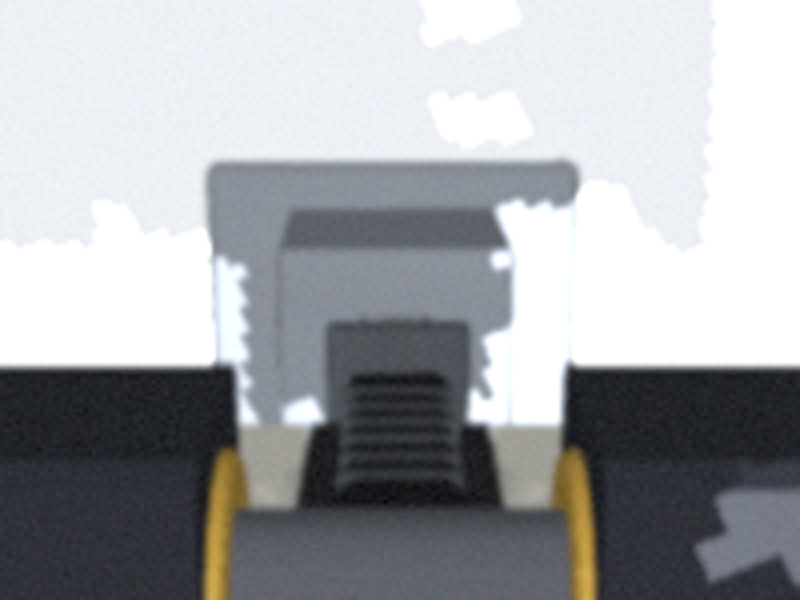

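>>> {"fn": "move_arm", "kwargs": {"increments": [[[0, 0, 5], 0], [[0, 0, 10], 0], [[0, 0, 15], 0], [[0, 0, 20], 0], [[0, 0, 20], 0], [[0, 0, 20], 0], [[0, 0, 10], 0], [[0, 0, 0], 0]]}}

```text
clock: 6.75
tool_pos: [0.5234, -0.2122, 0.1539]
orientation: [179.2, 0.1, 154.3]
force: [-0.6, 0.1, -0.7]
opening: 0.0138
```

Run:
```python
from plant import ctrl
import pickle;from h import *
s=ctrl.snapshot("wrist");pickle.dump(s,open("w5.pkl","wb"))
o=ctrl.get_obs();print(o["clock"],o["tool_pos"],o["orientation"],o["force"],o["opening"])
crop(s,220,160,200,150,4,"pics/w5.png")
s=ctrl.snapshot("scene");crop(s,350,180,150,150,4,"pics/s5.png")
d=pickle.load(open("s0.pkl","rb"))
t=d["top"];f=lambda x,y:(190+x/8-.44,230+y/8-.44)
C=[onz(t,*f(*p),.008) for p in((95,180),(714,175),(710,425),(86,420))]
print(np.round(C,4),np.mean(C,0)); 
for i,j in((0,1),(3,2),(3,0),(2,1)):
  v=C[j]-C[i];print(np.degrees(np.arctan2(v[1],v[0])),np.linalg.norm(v))
for n,p,z in(("bar near lug",(460,287),.034),("bar mid",(590,287),.034),("barrel c",(665,288),.034),("lugtop",(428,290),.046),("collar",(548,287),.045)):
  print(n,onz(t,*f(*p),z).round(4))
```

```text
6.8 [ 0.52304358 -0.21217011  0.15311652] [1.79213884e+02 1.42754597e-02 1.54277081e+02] [ 0.47235907  0.45015974 -0.86972329] 0.013415762228857138
[[0.5389 0.2604 0.008 ]
 [0.5446 0.0998 0.008 ]
 [0.4795 0.0984 0.008 ]
 [0.4765 0.259  0.008 ]] [0.50984121 0.1794211  0.008     ]
-87.96653485675994 0.16068115365400767
-88.94066847059574 0.16063492546222186
1.2373245956441363 0.06237278362781356
1.2096101923699691 0.06510445007447983
bar near lug [0.5106 0.1616 0.034 ]
bar mid [0.5115 0.1286 0.034 ]
barrel c [0.5118 0.1096 0.034 ]
lugtop [0.5083 0.1682 0.046 ]
collar [0.51   0.1382 0.045 ]
```

View pics/w5.png

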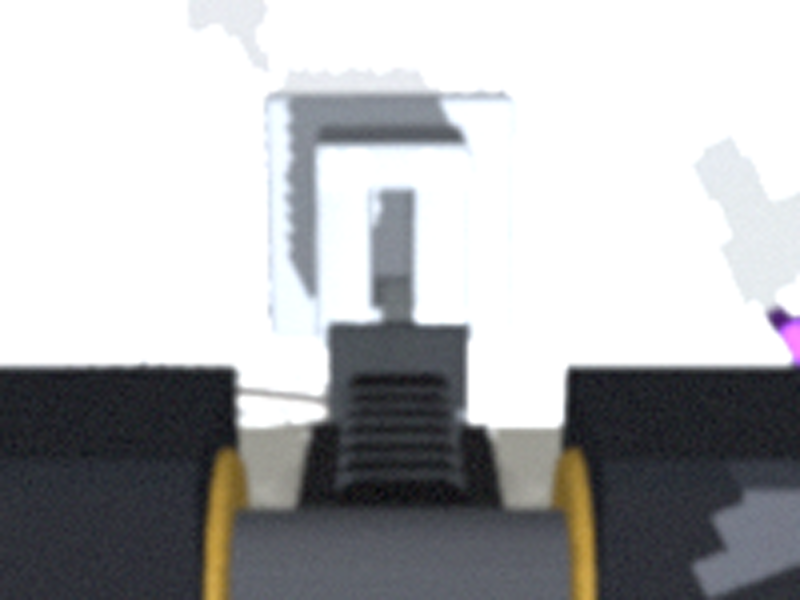

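View pics/s5.png

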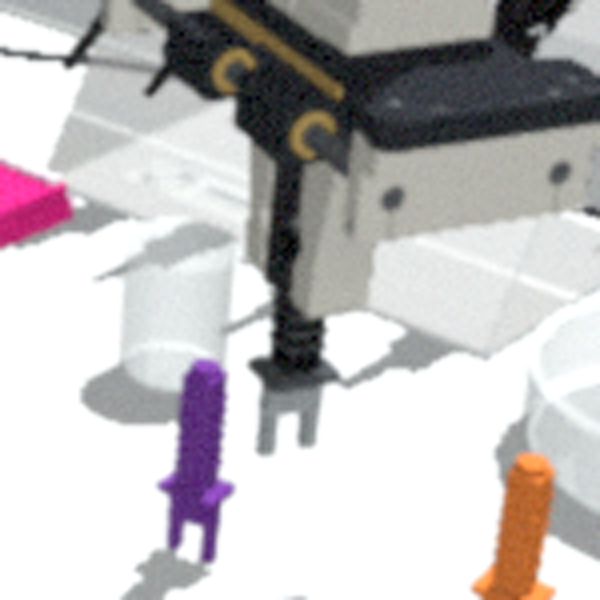

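>>> {"fn": "move_arm", "kwargs": {"increments": [[[-2, 20, 2], 0.06], [[-2, 42, 2], 0.06], [[-2, 45, 0], 0.06], [[-2, 45, 0], 0.06], [[-2, 45, 0], 0.06], [[-2, 45, 0], 0.06], [[0, 45, 0], 0.06], [[0, 35, 0], 0.05]]}}

```text
clock: 7.65
tool_pos: [0.5025, 0.1163, 0.1459]
orientation: [179.6, -0.9, -178.3]
force: [1.0, -0.9, -0.4]
opening: 0.0134
```

>>> {"fn": "move_arm", "kwargs": {"increments": [[[4, 15, 0], 0], [[4, 12, 0], 0], [[0, 5, 0], 0], [[0, 0, 0], 0], [[0, 0, 0], 0], [[0, 0, 0], 0], [[0, 0, 0], 0], [[0, 0, 0], 0]]}}

```text
clock: 8.45
tool_pos: [0.5089, 0.1483, 0.1419]
orientation: [179.8, -1.3, -178.4]
force: [-0.4, 0.4, -0.3]
opening: 0.0136
```

Run:
```python
from plant import ctrl
import pickle;from h import *
s=ctrl.snapshot("wrist");pickle.dump(s,open("w6.pkl","wb"))
o=ctrl.get_obs();print(o["clock"],o["tool_pos"],o["orientation"],o["force"],o["opening"],-s["R"].T@s["t"])
crop(s,220,160,200,150,4,"pics/w6.png")
cv2.imwrite("pics/w6f.png",s["color"][:,:,::-1])
```

```text
8.5 [0.5089277  0.14838202 0.14192462] [ 179.77614196   -1.30146236 -178.3965734 ] [-0.52203618 -0.4221645  -0.82037562] 0.013610054543114907 [0.44753817 0.14539479 0.32390954]
```

View pics/w6f.png

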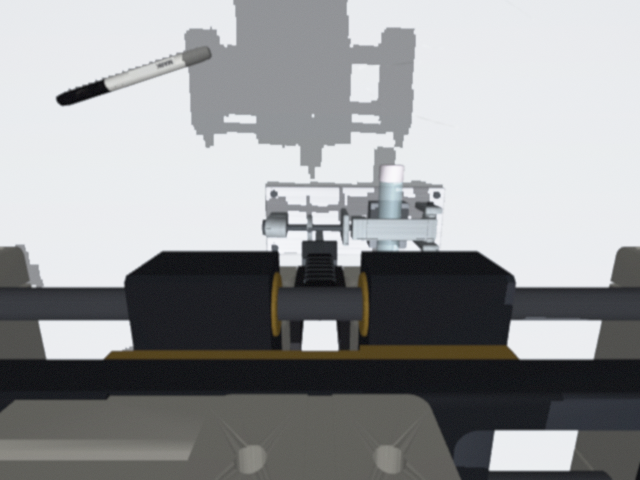

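View pics/w6.png

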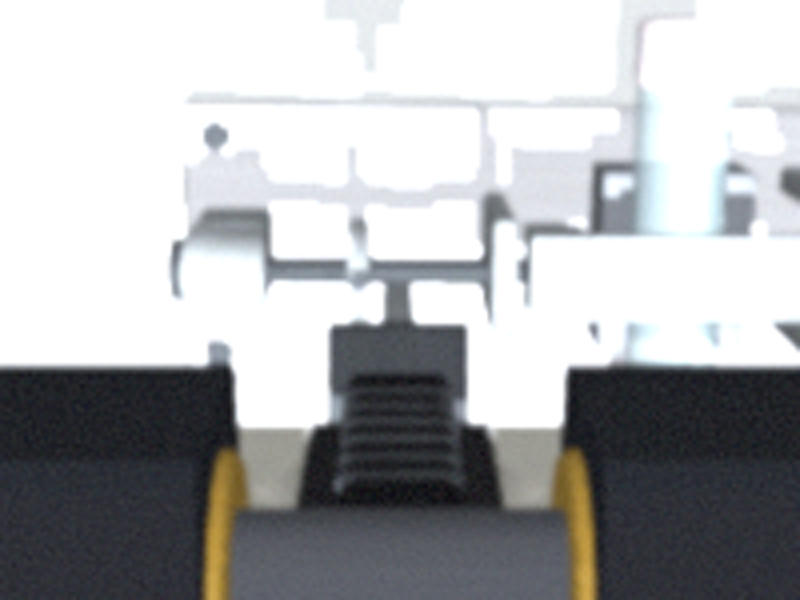

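```bash
cat >> h.py <<'E'
from scipy.spatial.transform import Rotation as Ro
def RR(o): return Ro.from_euler('xyz',o,degrees=True).as_matrix()
PR=RR([179.211,.036,154.29]);PP=np.array([.52424,-.2123,.0463])
# tool (upright at pick) tines/handle in TCP frame; tool xy axis = TCP point at grasp height
def tool(o,which="tines",dy=0.):
    # handle axis passes grasp point
    g=PP+PR@np.array([0,0,-.019])
    ty=np.array([np.cos(np.radians(154.3)),np.sin(np.radians(154.3)),0])
    h=np.array([g[0],g[1],.006 if which=="tines" else .066])+ty*dy
    loc=PR.T@(h-PP)
    return np.array(o["tool_pos"])+RR(o["orientation"])@loc
E
python3 - <<'E'
import pickle;from h import *
from plant import ctrl
s=pickle.load(open("w6.pkl","rb"));o=ctrl.get_obs()
f=lambda x,y:(220+x/4-.38,160+y/4-.38)
for n,p,z in(("bar near lug",(460,270),.034),("bar near barrel",(300,269),.034),("barrel face",(267,262),.040),("lugtop",(508,262),.046),("lugfaceL",(490,270),.040),("collar",(357,230),.045),("collar c",(357,265),.045)):
  print(n,onz(s,*f(*p),z).round(4))
C=[onz(s,*f(*p),.008) for p in((188,100),(760,103))]
v=C[1]-C[0];print(C,np.degrees(np.arctan2(v[1],v[0])))
print("tines",tool(o),"handle",tool(o,"h"),RR(o["orientation"])[:,2],PR[:,2])
print("tine px",(proj(s,tool(o))-[219.6,159.6])*4, "topz",onz(s,*f(398,335),.116))
E
```

```text
bar near lug [0.5083 0.1605 0.034 ]
bar near barrel [0.509  0.1269 0.034 ]
barrel face [0.5064 0.1205 0.04  ]
lugtop [0.5039 0.1694 0.046 ]
lugfaceL [0.5069 0.1663 0.04  ]
collar [0.4984 0.1389 0.045 ]
collar c [0.5055 0.1391 0.045 ]
[array([0.47672175, 0.09989725, 0.008     ]), array([0.47396755, 0.22729767, 0.008     ])] 91.23845273503267
tines [0.50799404 0.14769651 0.10164042] handle [0.50937733 0.14832727 0.16162115] [-0.02281311  0.00326999 -0.9997344 ] [ 0.00653981  0.01213443 -0.99990499]
tine px [400.20795564 351.78884597] topz [0.50146588 0.14715279 0.116     ]
```

Run:
```python
import pickle;from h import *
from plant import ctrl
s=pickle.load(open("w6.pkl","rb"));o=ctrl.get_obs()
q=lambda X:((proj(s,X)-[219.6,159.6])*4).round(1)
t=tool(o)
for d in(-.011,-.005,.005,.011): print(d,q(t+[d,0,0]))
h=tool(o,"h")
for a in(-.010,.010): print("guard",q(h+[-.013,a,-.026]))
sc=ctrl.snapshot("scene");pickle.dump(sc,open("sc6.pkl","wb"))
crop(sc,190,180,110,110,7,"pics/s6.png")
```

```text
-0.011 [402.1 286. ]
-0.005 [401. 322.]
0.005 [399.4 381.2]
0.011 [398.4 416.2]
guard [335.2 333.5]
guard [480.3 337.2]
```

View pics/s6.png

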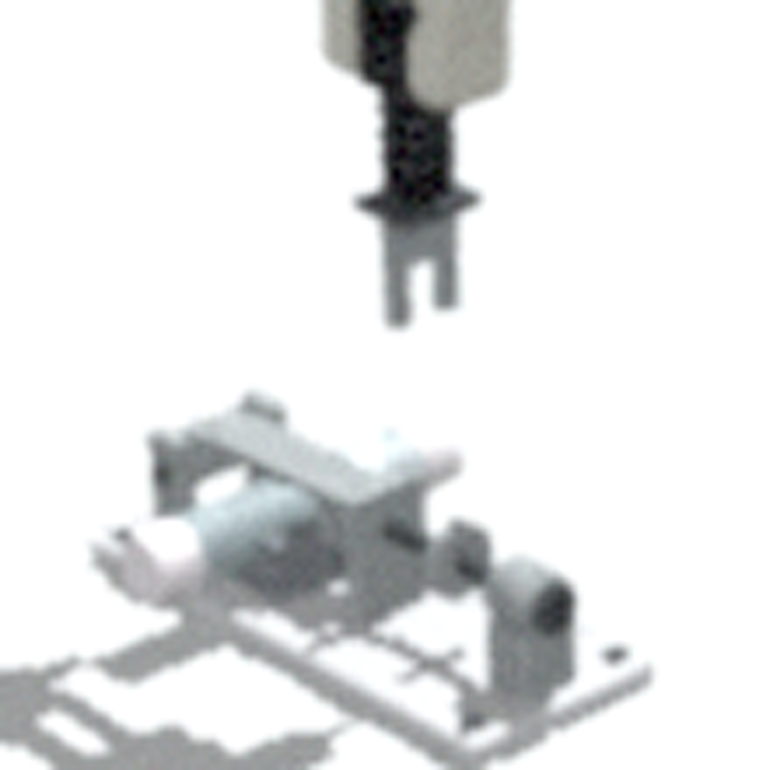

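Run:
```python
import pickle;from h import *
from plant import ctrl
s=pickle.load(open("sc6.pkl","rb"));o=ctrl.get_obs()
f=lambda x,y:(190+x/7-.43,180+y/7-.43)
for p in((398,528),(415,540),(476,573)): print(p,onz(s,*f(*p),.034))
print("tine pred px",(proj(s,tool(o))-[189.57,179.57])*7, onz(s,*f(422,315),tool(o)[2]),tool(o))
```

```text
(398, 528) [0.51007192 0.16608751 0.034     ]
(415, 540) [0.50900223 0.15765311 0.034     ]
(476, 573) [0.50876675 0.13235681 0.034     ]
tine pred px [424.25984189 319.35465047] [0.50924603 0.15032217 0.10160807] [0.5079837  0.14786238 0.10160807]
```

>>> {"fn": "move_arm", "kwargs": {"increments": [[[1.2, 5, 0], 0], [[0, 4, -5], 0], [[0, 0, -10], 0], [[0, 0, -15], 0], [[0, 0, -10], 0], [[0, 0, -5], 0], [[0, 0, 0], 0], [[0, 0, 0], 0]]}}

```text
clock: 9.35
tool_pos: [0.5097, 0.1586, 0.0929]
orientation: [179.8, -1.3, -178.3]
force: [0.4, -0.2, -1.1]
opening: 0.0135
```

```bash
cat > look.py <<'E'
import sys,pickle;from h import *
from plant import ctrl
k=sys.argv[1]
s=ctrl.snapshot("wrist");pickle.dump(s,open(f"w{k}.pkl","wb"))
c=ctrl.snapshot("scene");pickle.dump(c,open(f"sc{k}.pkl","wb"))
o=ctrl.get_obs()
print(o["clock"],o["tool_pos"].round(4),o["orientation"].round(2),o["force"].round(2),o["moment"].round(3),o["opening"],"tines",tool(o).round(4),"h",tool(o,"h").round(4))
def cr(s,u,v,w,h,k):return cv2.resize(cv2.convertScaleAbs(s["color"][v:v+h,u:u+w,::-1],alpha=1.3),None,fx=k,fy=k,interpolation=cv2.INTER_CUBIC)
cv2.imwrite(f"pics/L{k}.png",np.hstack([cr(s,260,170,100,125,4),cr(c,200,190,100,125,4)]))
E
python3 look.py 7
```

```text
9.45 [0.5099 0.1587 0.0932] [ 179.78   -1.32 -178.35] [-0.21  0.7  -0.97] [ 0.009 -0.136  0.03 ] 0.013792351758115825 tines [0.5089 0.158  0.0529] h [0.5103 0.1587 0.1129]
```

View pics/L7.png

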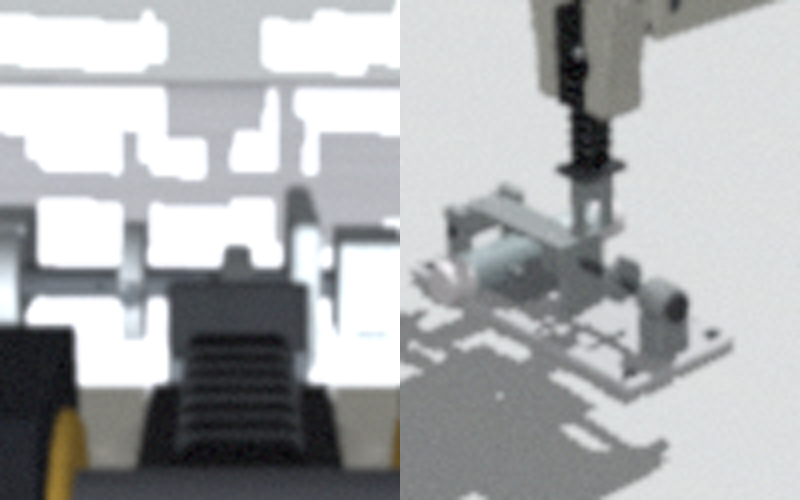

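Run:
```python
import pickle;from h import *
from plant import ctrl
s=pickle.load(open("w7.pkl","rb"));o=ctrl.get_obs()
q=lambda X:((proj(s,X)-[259.6,169.6])*4).round(1)
t=tool(o)
print("tip",q(t+[-.011,0,0]),q(t+[-.011,-.0025,0]),q(t+[-.011,.0025,0]))
for x in(.507,.509,.511): print(x,[q([x-.026*(y-.155),y,.034])for y in(.128,.150)],"topedge/bottom sil")
g=s["color"].mean(2)[225:255,:]
for u in(280,283,304,307): print(u,s["color"].mean(2)[230:248,u].round())
sc=pickle.load(open("sc7.pkl","rb"))
print("scene tine pred",(proj(sc,t)-[199.6,189.6])*4+[400,0])
h=tool(o,"h");print("guard",q(h+[-.013,-.010,-.026]),q(h+[-.013,.010,-.026]))
```

```text
tip [242.7 247.1] [227.2 246.7] [258.2 247.6]
0.507 [array([ 69.7, 273.4]), array([195. , 273.6])] topedge/bottom sil
0.509 [array([ 69.7, 284.4]), array([194.8, 284.6])] topedge/bottom sil
0.511 [array([ 69.7, 295.4]), array([194.5, 295.6])] topedge/bottom sil
280 [243. 243. 244. 243. 243. 232. 174.  99.  68.  78.  89.  95.  95. 114.
 171. 229. 243. 245.]
283 [243. 243. 244. 244. 243. 232. 175.  98.  69.  78.  88.  91.  93. 113.
 172. 229. 243. 245.]
304 [242. 242. 242. 242. 241. 232. 174.  97.  66.  65.  57.  47.  52.  52.
  55.  53.  54.  55.]
307 [242. 242. 241. 243. 242. 233. 180. 106.  68.  65.  59.  51.  47.  52.
  51.  56.  53.  56.]
scene tine pred [594.50755401 231.70865316]
guard [175.8 294.8] [321.1 298.6]
```

>>> {"fn": "move_arm", "kwargs": {"increments": [[[-0.2, 0, -4], 0], [[0, 0, -4], 0], [[0, 0, -4], 0], [[0, 0, -4], 0], [[0, 0, -3], 0], [[0, 0, -2], 0], [[0, 0, 0], 0], [[0, 0, 0], 0]]}}

```text
clock: 10.25
tool_pos: [0.5103, 0.159, 0.0714]
orientation: [179.7, -1.2, -178.4]
force: [1.2, -0.4, -0.1]
opening: 0.0139
```

```bash
python3 look.py 8
```

```text
10.35 [0.5103 0.159  0.0714] [ 179.71   -1.21 -178.35] [-0.05 -0.2  -0.97] [-0.055 -0.055  0.001] 0.013721739415194537 tines [0.5094 0.1584 0.0312] h [0.5107 0.1589 0.0911]
```

View pics/L8.png

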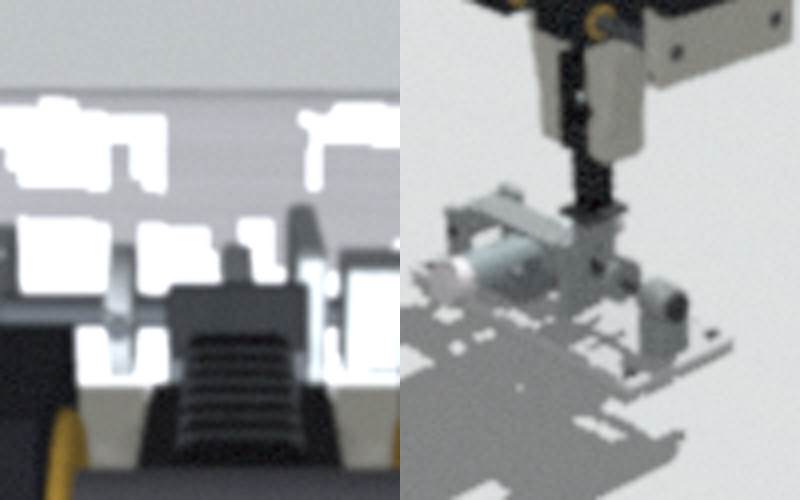

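>>> {"fn": "move_arm", "kwargs": {"increments": [[[-0.5, 0, -2], 0], [[0, 0, -2], 0], [[0, 0, -1.5], 0], [[0, 0, 0], 0], [[0, 0, 0], 0], [[0, 0, 0], 0], [[0, 0, 0], 0], [[0, 0, 0], 0]]}}

```text
clock: 11.15
tool_pos: [0.51, 0.1592, 0.0659]
orientation: [179.7, -1.2, -178.3]
force: [0.0, 0.2, -0.1]
opening: 0.0139
```

```bash
python3 look.py 9
```

```text
11.25 [0.51   0.1592 0.0658] [ 179.69   -1.17 -178.35] [-0.64  0.11 -0.35] [-0.014 -0.134 -0.027] 0.013786370537141107 tines [0.5091 0.1586 0.0256] h [0.5104 0.1591 0.0855]
```

>>> {"fn": "move_arm", "kwargs": {"increments": [[[0, -1, 0], 0], [[0, -1.5, 0], 0], [[0, -1.5, 0], 0], [[0, -1.5, 0], 0], [[0, -1, 0], 0], [[0, -1, 0], 0], [[0, -0.5, 0], 0], [[0, 0, 0], 0]]}}

```text
clock: 12.05
tool_pos: [0.51, 0.1503, 0.0659]
orientation: [179.7, -1.2, -178.4]
force: [0.8, 0.1, -0.8]
opening: 0.0137
```

```bash
python3 look.py 10
```

```text
12.15 [0.51   0.1504 0.0659] [ 179.68   -1.17 -178.36] [-0.08  0.17 -1.07] [-0.037 -0.043 -0.009] 0.01356076232654117 tines [0.5092 0.1498 0.0257] h [0.5104 0.1503 0.0856]
```

View pics/L10.png

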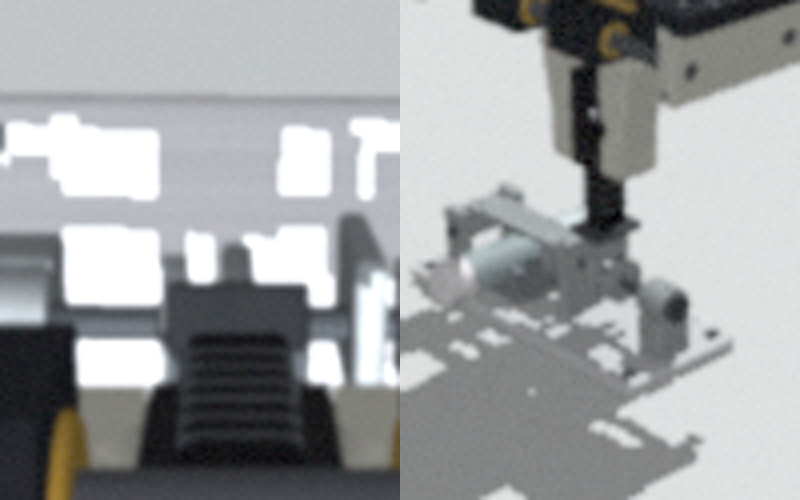

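>>> {"fn": "move_arm", "kwargs": {"increments": [[[0, -1, 0], 0], [[0, -1, 0], 0], [[0, -0.6, 0], 0], [[0, -0.5, 0], 0], [[0, -0.3, 0], 0], [[0, -0.3, 0], 0], [[0, -0.3, 0], 0], [[0, 0, 0], 0]]}}

```text
clock: 12.95
tool_pos: [0.51, 0.1461, 0.0659]
orientation: [179.7, -1.2, -178.3]
force: [-0.2, 0.1, -0.3]
opening: 0.0132
```

```bash
python3 look.py 11
```

```text
13.05 [0.51   0.1461 0.0659] [ 179.68   -1.17 -178.35] [ 0.25 -0.1  -1.02] [-0.014 -0.083  0.014] 0.013704156378299645 tines [0.5092 0.1455 0.0256] h [0.5104 0.146  0.0856]
```

>>> {"fn": "move_arm", "kwargs": {"increments": [[[0, -0.3, 0], 0], [[0, -0.3, 0], 0], [[0, -0.3, 0], 0], [[0, -0.2, 0], 0], [[0, -0.2, 0], 0], [[0, -0.2, 0], 0], [[0, 0, 0], 0], [[0, 0, 0], 0]]}}

```text
clock: 13.85
tool_pos: [0.51, 0.145, 0.0659]
orientation: [179.6, -1.2, -178.3]
force: [-0.5, 0.6, -1.4]
opening: 0.0141
```

>>> {"fn": "move_arm", "kwargs": {"increments": [[[0, -0.3, 0], 0], [[0, -0.3, 0], 0], [[0, -0.3, 0], 0], [[0, -0.2, 0], 0], [[0, -0.2, 0], 0], [[0, 0, 0], 0], [[0, 0, 0], 0], [[0, 0, 0], 0]]}}

```text
clock: 14.65
tool_pos: [0.5101, 0.1447, 0.0659]
orientation: [179.5, -1.1, -178.4]
force: [-0.8, 2.5, -0.2]
opening: 0.014
```

```bash
python3 look.py 12
```

```text
14.75 [0.5101 0.1447 0.0659] [ 179.55   -1.12 -178.35] [-1.57  2.41 -1.05] [ 0.951  0.213 -0.098] 0.013415350237213363 tines [0.5093 0.1442 0.0257] h [0.5105 0.1446 0.0856]
```

View pics/L12.png

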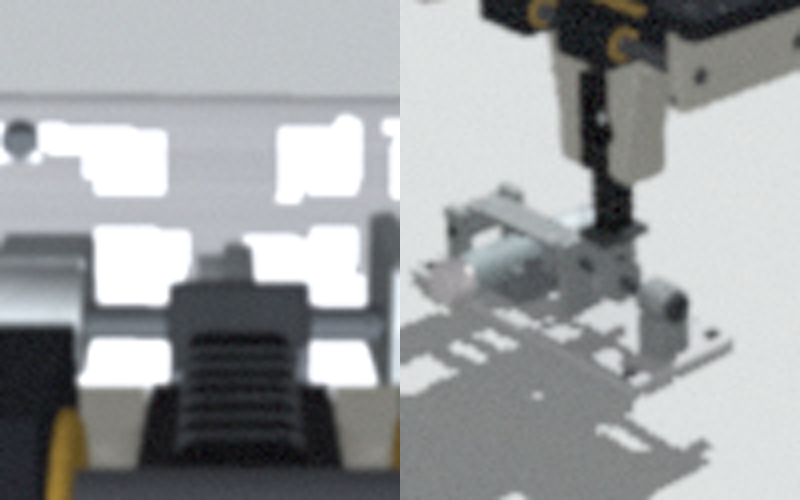

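>>> {"fn": "move_arm", "kwargs": {"increments": [[[0, -0.5, 0], 0], [[0, -0.5, 0], 0], [[0, -0.5, 0], 0], [[0, -0.5, 0], 0], [[0, -0.5, 0], 0], [[0, -0.5, 0], 0], [[0, -0.5, 0], 0], [[0, -0.5, 0], 0]]}}

```text
clock: 15.55
tool_pos: [0.5103, 0.1431, 0.0659]
orientation: [179.3, -1.0, -178.4]
force: [-1.8, 5.3, -1.6]
opening: 0.0138
```

>>> {"fn": "move_arm", "kwargs": {"increments": [[[-0.2, -0.7, 0], 0], [[-0.2, -0.7, 0], 0], [[-0.1, -0.7, 0], 0], [[0, -0.7, 0], 0], [[0, -0.7, 0], 0], [[0, -0.7, 0], 0], [[0, -0.7, 0], 0], [[0, -0.7, 0], 0]]}}

```text
clock: 16.35
tool_pos: [0.5104, 0.1417, 0.066]
orientation: [178.9, -0.9, -178.4]
force: [-1.6, 6.4, -0.8]
opening: 0.0136
```

```bash
python3 look.py 13
```

```text
16.45 [0.5103 0.1417 0.066 ] [ 178.92   -0.9  -178.39] [-1.2   6.44 -0.87] [ 2.607  0.79  -0.069] 0.013585167020160703 tines [0.5097 0.1416 0.0257] h [0.5107 0.1413 0.0857]
```

View pics/L13.png

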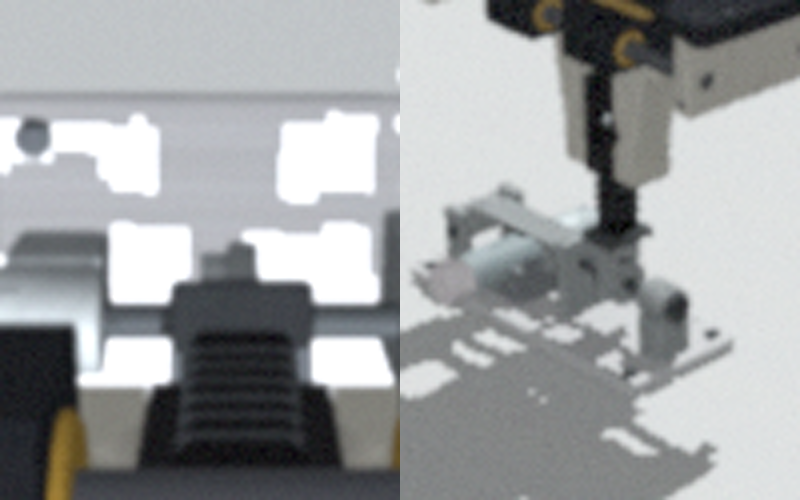

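>>> {"fn": "move_arm", "kwargs": {"increments": [[[0, -1.0, 0], 0], [[0, -1.0, 0], 0], [[0, -1.0, 0], 0], [[0, -1.0, 0], 0], [[0, -1.0, 0], 0], [[0, -1.0, 0], 0], [[0, -1.0, 0], 0], [[0, -1.0, 0], 0]]}}

```text
clock: 17.25
tool_pos: [0.5104, 0.1398, 0.066]
orientation: [178.4, -0.8, -178.4]
force: [-3.3, 8.1, -1.2]
opening: 0.0139
```

```bash
python3 look.py 14
```

```text
17.35 [0.5104 0.1398 0.066 ] [ 178.36   -0.75 -178.43] [-2.37  7.07 -1.94] [ 3.046  0.991 -0.02 ] 0.013427615604872737 tines [0.5098 0.1401 0.0257] h [0.5107 0.1392 0.0857]
```

View pics/L14.png

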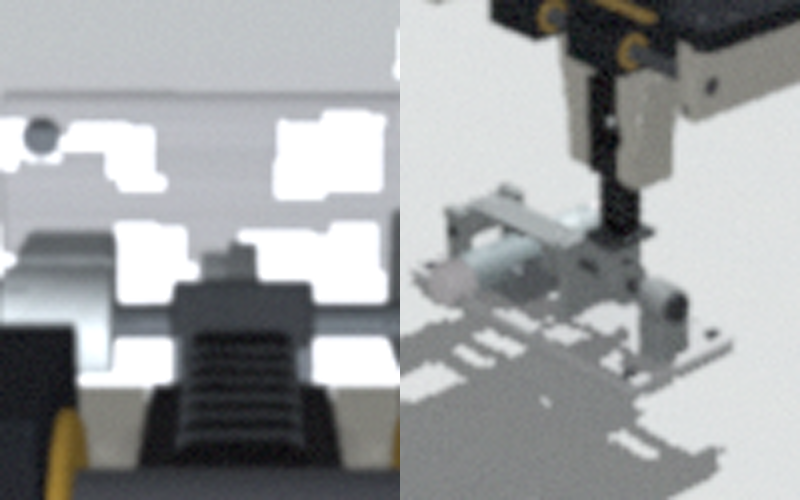

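>>> {"fn": "move_arm", "kwargs": {"increments": [[[-0.2, -1.3, 0], 0], [[-0.2, -1.3, 0], 0], [[0, -1.3, 0], 0], [[0, -1.2, 0], 0], [[0, -1.2, 0], 0], [[0, -1.1, 0], 0], [[0, -1.0, 0], 0], [[0, -1.0, 0], 0]]}}

```text
clock: 18.15
tool_pos: [0.5104, 0.1385, 0.0661]
orientation: [177.6, -0.5, -178.5]
force: [-2.1, 8.6, -1.5]
opening: 0.0137
```

```bash
python3 look.py 15
```

```text
18.25 [0.5105 0.1384 0.0661] [ 177.64   -0.54 -178.49] [-3.17  8.76 -0.6 ] [ 3.379  1.1   -0.015] 0.013931266325870023 tines [0.51   0.1393 0.0258] h [0.5107 0.1376 0.0858]
```

View pics/L15.png

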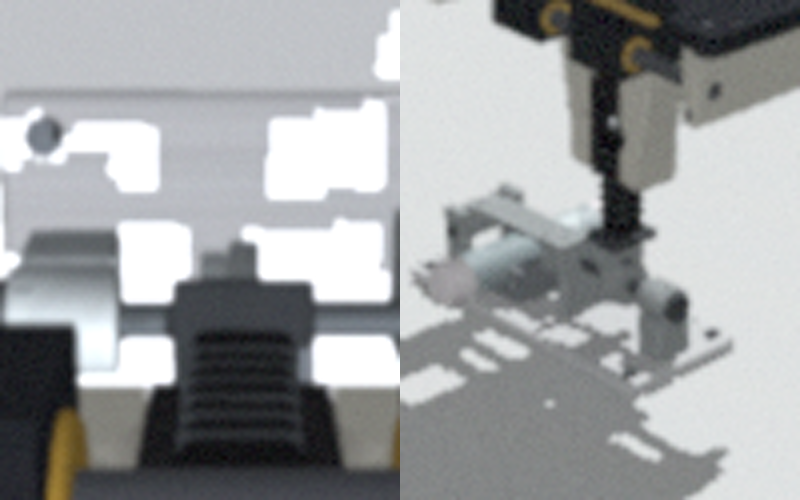

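>>> {"fn": "move_arm", "kwargs": {"increments": [[[-0.6, -1.2, 0], 0], [[-0.6, -1.4, 0], 0], [[-0.5, -1.4, 0], 0], [[-0.4, -1.4, 0], 0], [[-0.4, -1.4, 0], 0], [[-0.3, -1.3, 0], 0], [[-0.3, -1.2, 0], 0], [[-0.3, -1.2, 0], 0]]}}

```text
clock: 19.05
tool_pos: [0.5101, 0.1377, 0.0663]
orientation: [176.8, -0.0, -178.5]
force: [-1.9, 7.3, -2.7]
opening: 0.0134
```

```bash
python3 look.py 16
```

```text
19.15 [0.5101 0.1377 0.0663] [ 1.7678e+02 -5.0000e-02 -1.7852e+02] [-1.62  7.38 -2.68] [3.461 0.649 0.009] 0.013656028765184324 tines [0.51   0.1391 0.026 ] h [0.5101 0.1366 0.0859]
```

View pics/L16.png

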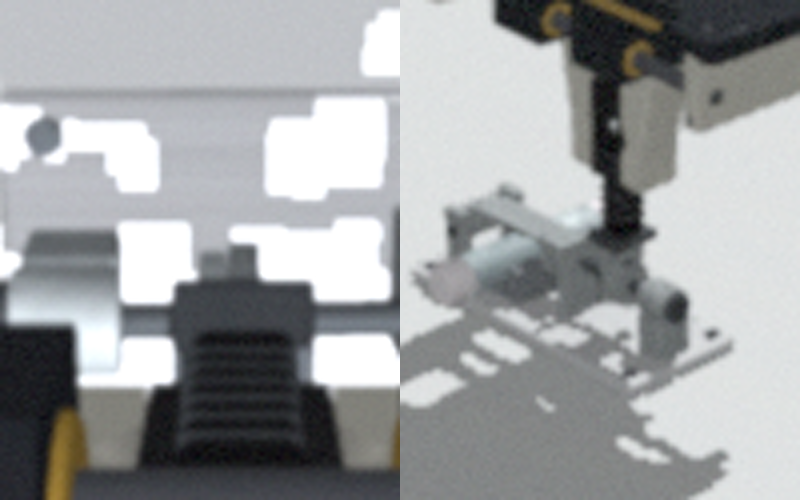

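>>> {"fn": "move_arm", "kwargs": {"increments": [[[-0.3, -2.5, 0], 0], [[0, -2.2, 0], 0], [[0, -1.5, 0], 0], [[0, 1, 0], 0], [[0, 1, 0], 0], [[0, 1, 0], 0], [[0, 0, 0], 0], [[0, 0, 0], 0]]}}

```text
clock: 19.95
tool_pos: [0.51, 0.1409, 0.0663]
orientation: [176.2, 0.1, -178.6]
force: [-0.2, 4.2, -1.3]
opening: 0.0138
```

```bash
python3 look.py 17
```

```text
20.05 [0.51   0.1409 0.0663] [ 1.7624e+02  1.0000e-01 -1.7855e+02] [-1.36  4.47 -2.47] [1.725 0.496 0.073] 0.013571516808273357 tines [0.51   0.1427 0.026 ] h [0.51   0.1396 0.086 ]
```

View pics/L17.png

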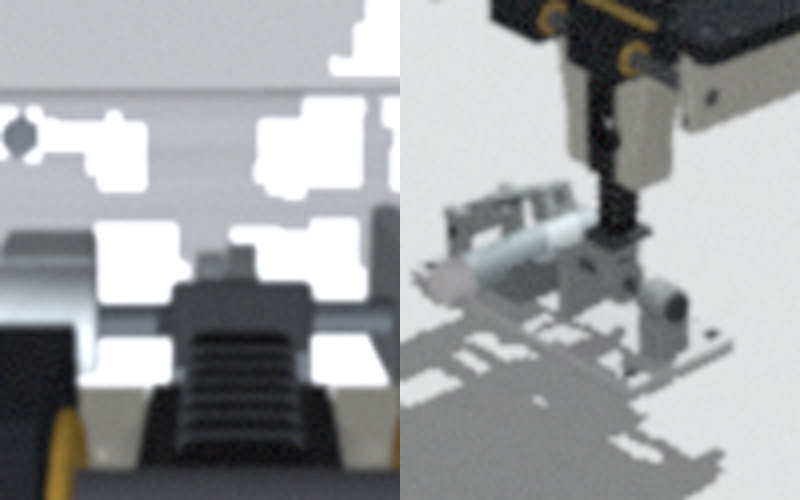

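>>> {"fn": "move_arm", "kwargs": {"increments": [[[0, 1.5, 0], 0], [[0, 1.5, 0], 0], [[0, 1, 0], 0], [[0, 0.5, 0], 0], [[0, 0, 0], 0], [[0, 0, 0], 0], [[0, 0, 0], 0], [[0, 0, 0], 0]]}}

```text
clock: 20.85
tool_pos: [0.5098, 0.1433, 0.0662]
orientation: [176.4, 0.0, -178.5]
force: [0.5, 0.7, -0.5]
opening: 0.0138
```

```bash
python3 look.py 18
```

```text
20.95 [0.5098 0.1433 0.0662] [ 1.7644e+02  3.0000e-02 -1.7854e+02] [-0.83 -0.09 -1.06] [ 0.215  0.145 -0.015] 0.013878238054111263 tines [0.5097 0.145  0.0259] h [0.5098 0.1421 0.0859]
```

View pics/L18.png

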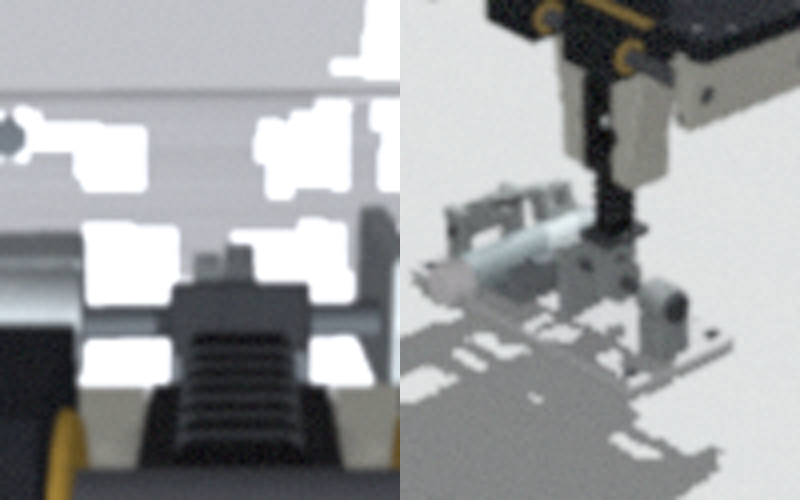

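>>> {"fn": "move_arm", "kwargs": {"increments": [[[0, 1, 0], 0], [[0, 1, 2], 0], [[0, 0, 4], 0], [[0, 0, 6], 0], [[0, 0, 10], 0], [[0, 0, 15], 0], [[0, 0, 20], 0], [[0, 0, 20], 0]]}}

```text
clock: 21.75
tool_pos: [0.5082, 0.1439, 0.1464]
orientation: [176.6, -0.2, -178.5]
force: [0.3, 0.6, -0.7]
opening: 0.0136
```

```bash
python3 look.py 19
```

```text
21.85 [0.51   0.1448 0.1487] [ 1.7648e+02  9.0000e-02 -1.7851e+02] [ 0.65 -0.37  0.  ] [-0.215 -0.051  0.022] 0.013798915510181906 tines [0.51   0.1464 0.1084] h [0.51   0.1436 0.1683]
```

View pics/L19.png

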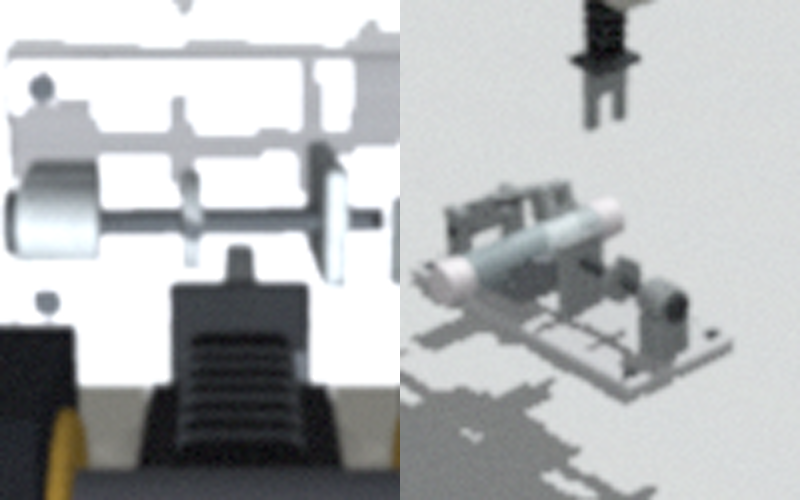

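>>> {"fn": "move_arm", "kwargs": {"increments": [[[2, -20, 2], -0.06], [[2, -40, 0], -0.06], [[2, -45, 0], -0.06], [[2, -45, 0], -0.06], [[2, -45, 0], -0.06], [[2, -45, 0], -0.06], [[0, -40, 0], -0.06], [[0, -25, 0], -0.055]]}}

```text
clock: 22.65
tool_pos: [0.5212, -0.1674, 0.154]
orientation: [176.3, 0.4, 153.7]
force: [0.5, 0.2, -1.0]
opening: 0.0137
```

>>> {"fn": "move_arm", "kwargs": {"increments": [[[1, -18, 0], 0.01], [[1, -12, 0], 0], [[0, -5, 0], 0], [[0, 0, 0], 0], [[0, 0, 0], 0], [[0, 0, 0], 0], [[0, 0, 0], 0], [[0, 0, 0], 0]]}}

```text
clock: 23.45
tool_pos: [0.5222, -0.2043, 0.1539]
orientation: [176.3, 0.3, 154.0]
force: [0.3, -0.3, 0.1]
opening: 0.0137
```

```bash
cat > look2.py <<'E'
import sys,pickle;from h import *
from plant import ctrl
k=sys.argv[1]
s=ctrl.snapshot("wrist");pickle.dump(s,open(f"w{k}.pkl","wb"))
c=ctrl.snapshot("scene");pickle.dump(c,open(f"sc{k}.pkl","wb"))
o=ctrl.get_obs()
print(o["clock"],o["tool_pos"].round(4),o["orientation"].round(2),o["force"].round(2),o["moment"].round(3),o["opening"],"tines",tool(o).round(4),"h",tool(o,"h").round(4))
g=PP+PR@np.array([0,0,-.019]);e=g[:2]-tool(o)[:2];eh=g[:2]-tool(o,"h")[:2]
print("need tines",(e*1000).round(2),"handle",(eh*1000).round(2))
def cr(s,u,v,w,h,k):return cv2.resize(cv2.convertScaleAbs(s["color"][v:v+h,u:u+w,::-1],alpha=float(sys.argv[2])),None,fx=k,fy=k,interpolation=cv2.INTER_CUBIC)
cv2.imwrite(f"pics/L{k}.png",np.hstack([cr(s,270,170,100,145,4),cr(c,370,235,100,145,4)]))
E
python3 look2.py 20 1.0
```

```text
23.55 [ 0.5221 -0.2045  0.1539] [176.28   0.3  154.  ] [ 0.15 -0.28  0.01] [-0.239  0.06   0.055] 0.013748246538960255 tines [ 0.5231 -0.203   0.1137] h [ 0.5215 -0.2056  0.1736]
need tines [ 1.04 -9.56] handle [ 2.62 -6.92]
```

View pics/L20.png

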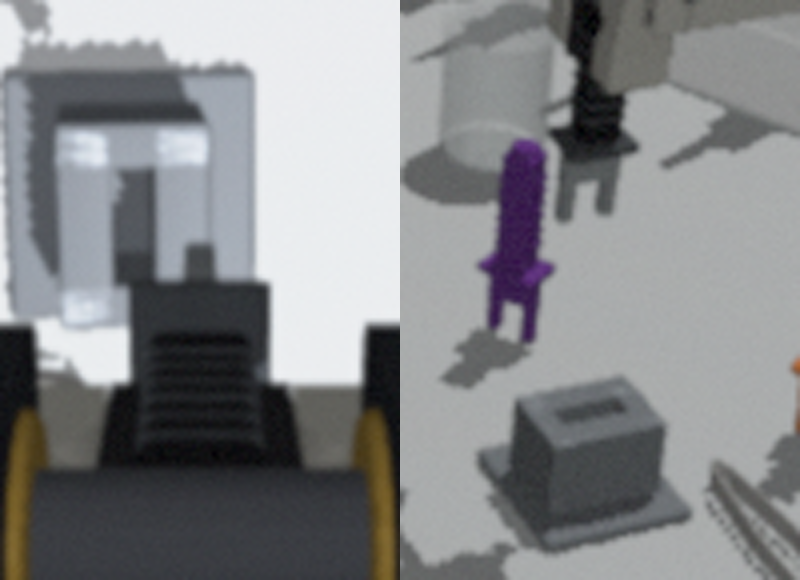

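Run:
```python
import pickle;from h import *
u=np.array([np.cos(np.radians(64.3)),np.sin(np.radians(64.3))]);v=np.array([-u[1],u[0]])
g=(PP+PR@np.array([0,0,-.019]))[:2]
s=pickle.load(open("w5.pkl","rb"));f=lambda x,y:(220+x/4-.38,160+y/4-.38)
def rep(n,P): e=(P[:2]-g)*1000;print(n,"along jaw %.2f  toolY %.2f"%(e@u,e@v))
rep("slot top-edge mid",onz(s,*f(392.5,190),.036))
rep("block corner mid",onz(s,*f((317+468)/2,145),.036))
class O(dict):pass
# tip bias in w5: predicted vs observed tine col
o=dict(tool_pos=np.array([.52304,-.21217,.15312]),orientation=[179.214,.014,154.277])
t=tool(o);print(((proj(s,t+np.append(-v*-.011,0))-[219.6,159.6])*4),((proj(s,t+np.append(v*.011,0))-[219.6,159.6])*4))
s=pickle.load(open("w20.pkl","rb"));f=lambda x,y:(270+x/4-.38,170+y/4-.38)
rep("slot20",onz(s,*f(134,170),.036));rep("block20",onz(s,*f((57+210)/2,125),.036))
```

```text
slot top-edge mid along jaw -0.94  toolY 13.30
block corner mid along jaw -0.92  toolY 22.99
[399.62968235 280.36775628] [399.62968235 280.36775628]
slot20 along jaw -0.87  toolY 13.14
block20 along jaw -0.81  toolY 22.88
```

>>> {"fn": "move_arm", "kwargs": {"increments": [[[0.4, -5, 0], 0.005], [[0.4, -3.5, -5], 0], [[0, 0, -10], 0], [[0, 0, -15], 0], [[0, 0, -15], 0], [[0, 0, -8], 0], [[0, 0, 0], 0], [[0, 0, 0], 0]]}}

```text
clock: 24.35
tool_pos: [0.5221, -0.2142, 0.096]
orientation: [176.3, 0.2, 154.3]
force: [0.0, -0.3, -0.7]
opening: 0.0138
```

```bash
python3 look2.py 21 1.0
```

```text
24.45 [ 0.5224 -0.2142  0.0965] [176.29   0.26 154.26] [ 0.22 -0.62 -0.84] [-0.227  0.072 -0.005] 0.013673170797126615 tines [ 0.5233 -0.2126  0.0562] h [ 0.5218 -0.2153  0.1161]
need tines [0.81 0.08] handle [2.35 2.74]
```

View pics/L21.png

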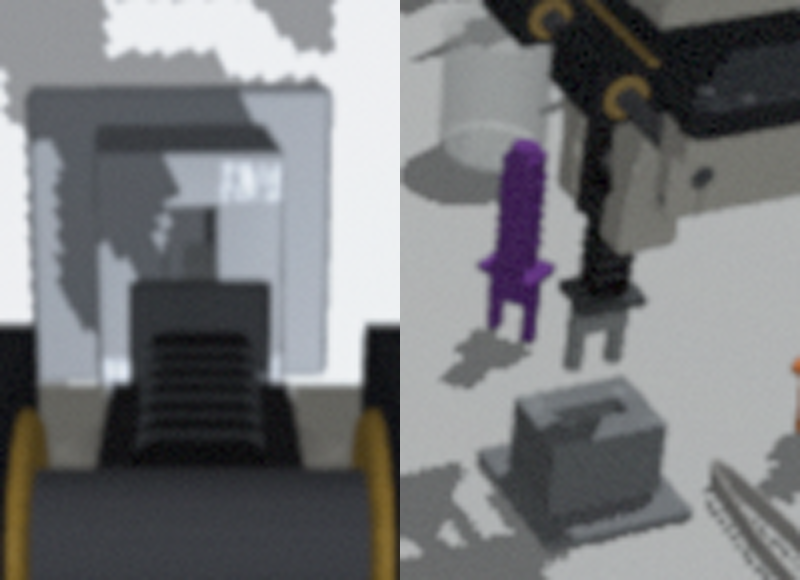

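>>> {"fn": "move_arm", "kwargs": {"increments": [[[0.4, 0.2, -4], 0], [[0, 0, -5], 0], [[0, 0, -5], 0], [[0, 0, -4], 0], [[0, 0, -4], 0], [[0, 0, -3], 0], [[0, 0, -2], 0], [[0, 0, 0], 0]]}}

```text
clock: 25.25
tool_pos: [0.5237, -0.214, 0.0685]
orientation: [176.2, 0.4, 154.3]
force: [0.0, -0.2, -0.6]
opening: 0.0137
```

```bash
python3 look2.py 22 1.0
```

```text
25.35 [ 0.5239 -0.214   0.0689] [176.24   0.42 154.28] [-0.17  0.14 -1.55] [-0.264  0.121 -0.01 ] 0.01405803055048879 tines [ 0.5249 -0.2125  0.0286] h [ 0.5232 -0.2151  0.0885]
need tines [-0.83 -0.03] handle [0.89 2.6 ]
```

View pics/L22.png

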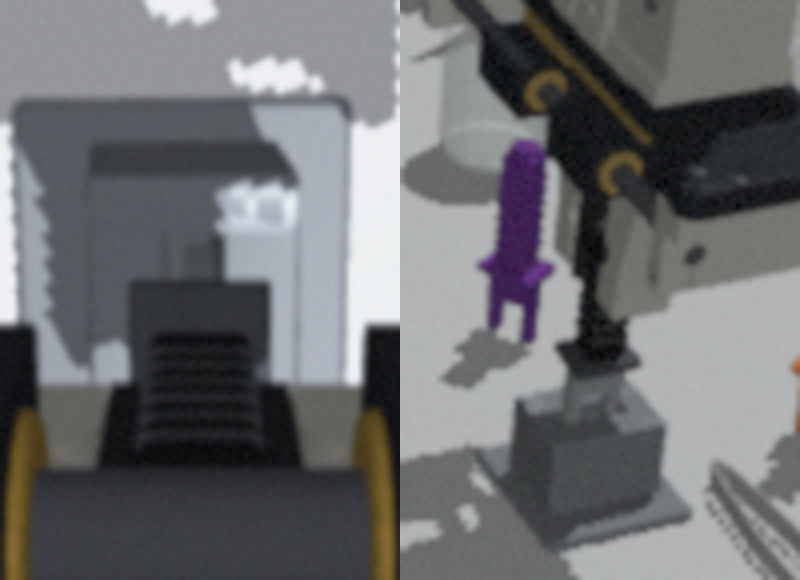

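>>> {"fn": "move_arm", "kwargs": {"increments": [[[-0.8, 0.3, -3], 0], [[0, 0, -4], 0], [[0, 0, -4], 0], [[0, 0, -3], 0], [[0, 0, -2], 0], [[0, 0, -1], 0], [[0, 0, 0], 0], [[0, 0, 0], 0]]}}

```text
clock: 26.15
tool_pos: [0.5233, -0.2138, 0.0505]
orientation: [176.2, 0.5, 154.3]
force: [1.0, -0.6, 0.1]
opening: 0.0136
```

```bash
python3 look2.py 23 1.0
```

```text
26.25 [ 0.5232 -0.2138  0.0506] [176.23   0.46 154.27] [ 0.49  0.58 -0.54] [-0.303  0.058 -0.022] 0.013764658460670483 tines [ 0.5243 -0.2123  0.0104] h [ 0.5226 -0.2149  0.0703]
need tines [-0.18 -0.27] handle [1.57 2.35]
```

View pics/L23.png

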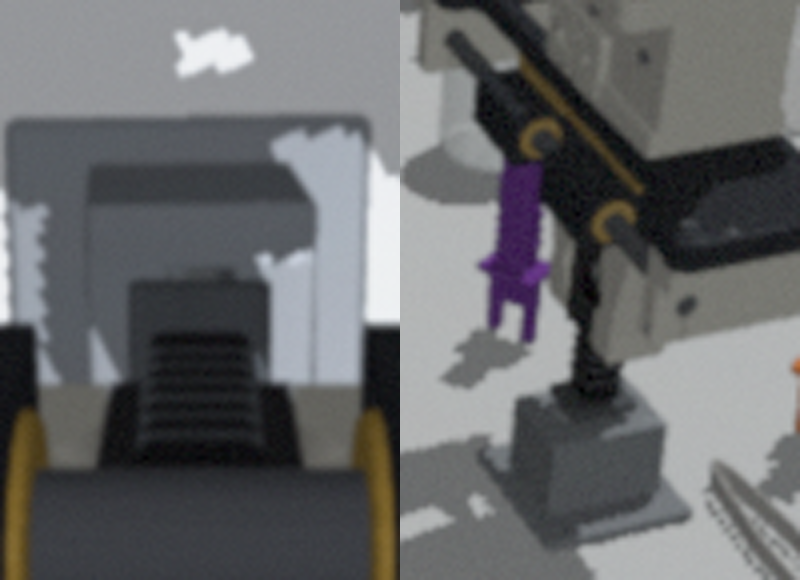

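>>> {"fn": "move_arm", "kwargs": {"increments": [[[0, 0.2, -1], 0], [[0, 0.2, -1], 0], [[0, 0, -0.8], 0], [[0, 0, -0.5], 0], [[0, 0, -0.4], 0], [[0, 0, -0.3], 0], [[0, 0, 0], 0], [[0, 0, 0], 0]]}}

```text
clock: 27.05
tool_pos: [0.5236, -0.2134, 0.0469]
orientation: [176.2, 0.5, 154.3]
force: [-1.0, -0.1, 0.1]
opening: 0.0139
```

>>> {"fn": "move_arm", "kwargs": {"increments": [[[0, 0, -0.3], 0], [[0, 0, -0.3], 0], [[0, 0, -0.3], 0], [[0, 0, -0.2], 0], [[0, 0, -0.2], 0], [[0, 0, 0], 0], [[0, 0, 0], 0], [[0, 0, 0], 0]]}}

```text
clock: 27.85
tool_pos: [0.5237, -0.2134, 0.0468]
orientation: [176.2, 0.6, 154.3]
force: [-0.9, 1.3, 4.5]
opening: 0.014
```

```bash
python3 look2.py 24 1.0
```

```text
27.95 [ 0.5237 -0.2134  0.0468] [176.21   0.55 154.31] [-1.76  1.32  4.04] [0.239 0.656 0.056] 0.014025572656001357 tines [ 0.5248 -0.2119  0.0065] h [ 0.523  -0.2145  0.0665]
need tines [-0.73 -0.62] handle [1.12 1.97]
```

View pics/L24.png

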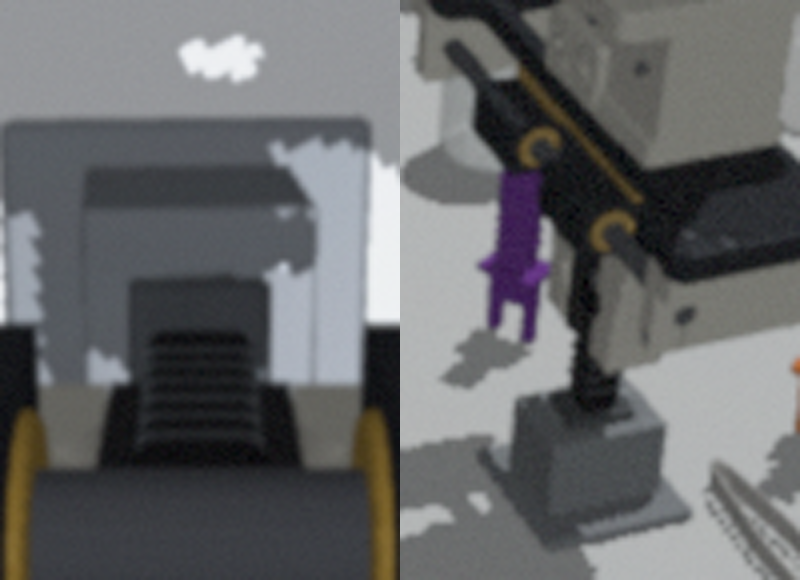

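>>> {"fn": "move_arm", "kwargs": {"increments": [[[0, 0, 0], 0], [[0, 0, 0], 0], [[0, 0, 0], 0], [[0, 0, 0], 0], [[0, 0, 0], 0], [[0, 0, 0], 0], [[0, 0, 0], 0], [[0, 0, 0], 0]], "jaw": 0}}

```text
clock: 28.75
tool_pos: [0.5239, -0.2135, 0.0456]
orientation: [176.2, 0.5, 154.3]
force: [-0.2, 0.8, 0.3]
opening: 0.044
```

```bash
python3 look2.py 25 1.0
```

```text
28.85 [ 0.5239 -0.2135  0.0456] [176.21   0.54 154.29] [-0.76 -0.39  0.08] [-0.274  0.063 -0.001] 0.043803953403221636 tines [ 0.525  -0.212   0.0054] h [ 0.5232 -0.2146  0.0653]
need tines [-0.89 -0.55] handle [0.95 2.05]
```

View pics/L25.png

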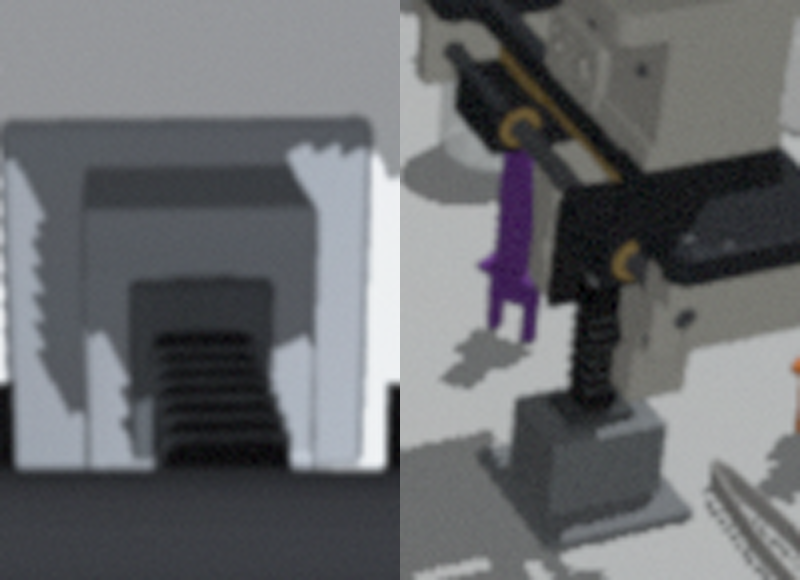

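>>> {"fn": "move_arm", "kwargs": {"increments": [[[0, 0, 5], 0], [[0, 0, 10], 0], [[0, 0, 20], 0], [[0, 0, 30], 0], [[0, 0, 35], 0], [[0, 0, 35], 0], [[0, 0, 25], 0], [[0, 0, 10], 0]]}}

```text
clock: 29.65
tool_pos: [0.5214, -0.2136, 0.226]
orientation: [176.3, 0.5, 154.3]
force: [0.5, -0.1, 0.6]
opening: 0.044
```

Run:
```python
import pickle;from h import *
from plant import ctrl
s=ctrl.snapshot("wrist");c=ctrl.snapshot("scene");t=ctrl.snapshot("top");pickle.dump((s,c,t),open("fin.pkl","wb"))
o=ctrl.get_obs();print(o["clock"],o["tool_pos"],o["force"])
def cr(s,u,v,w,h,k):return cv2.resize(s["color"][v:v+h,u:u+w,::-1],None,fx=k,fy=k,interpolation=cv2.INTER_CUBIC)
cv2.imwrite("pics/f1.png",np.hstack([cr(s,260,150,100,100,4),cr(c,370,280,100,100,4)]))
cv2.imwrite("pics/f2.png",c["color"][:,:,::-1])
```

```text
29.8 [ 0.52045979 -0.21315286  0.22274255] [ 0.20267615 -1.13451696 -0.90034838]
```

View pics/f1.png

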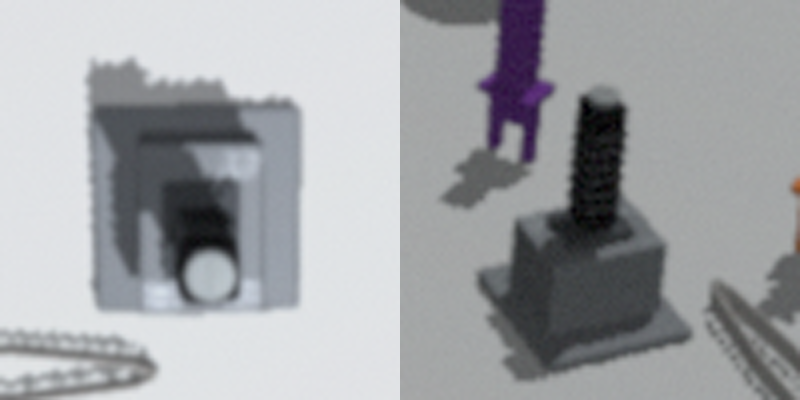

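View pics/f2.png

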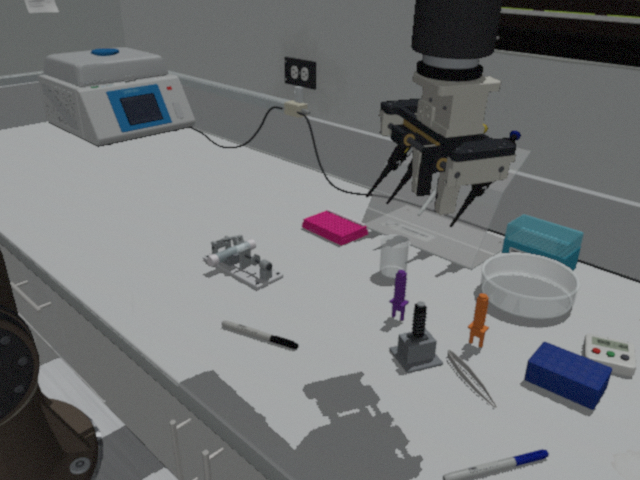

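Run:
```python
from plant import ctrl
print(ctrl.close_job(), ctrl.get_obs()["clock"])
```

```text
the job is handed in; nothing more can be done
the job is handed in; nothing more can be done
```

The strap is released and the forked tool is back in its stand. I handed the job in at about 30 s of the 64 s allowed.

- **Release:** I took the black fork from its stand, set its tines over the bar in the gap and felt the collar at about 2.5 N. I then pushed in small steps until the strap swung up. Lifted clear, the bar had sprung back and the strap stayed up.
- **Return:** I lowered the tool into the slot and stopped at 4.5 N on the stand. After letting go, the scene picture shows the tool upright. Its handle top is within about a pixel of where it was before I picked it up, and the look-alikes and bystanders appear unmoved.

These did not go cleanly, or were not checked:
- **Hand tilt:** The hand crept over to about 3.7° under the push load, and this interface could not undo that. The tool went into the slot tilted by about 3° and settled upright on release.
- **Push force:** The highest reading was about 9 N, but readings came only between calls. The last push of three steps was not sampled, so its peak is not confirmed below 14 N. I also have no measurement of how close the collar came to its stop.
- **Sideways force:** There was 2–3 N sideways during the push, probably a tine rubbing the bar.

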